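Fit the drilled press board over its guide rod and snap it down

ROBOT

A 7-joint arm with a two-finger parallel gripper is mounted at the origin on the work surface. World frame = base frame: x ahead of the robot, y to its left, z up, the work surface at z = 0. Lengths are in mm, angles in rad, forces in N, time in s.
With the tool pointing down it reaches from about 400 to 875 mm from the base axis. Payload 6.5 kg.
Tool frame: the origin (TCP) lies at the centre of the arm's flange, where the gripper is bolted on; the fingertips stand 173 mm ahead of it and the grasp point (between the pads) lies 155 mm ahead of it (manip.tip_reach is the distance from the TCP to the fingertips, in mm); z points along the fingers, y is the direction in which the jaws open and shut (so a half turn about z gives the same grasp; the last joint's range is limited). The gripper opens to 85 mm and grips with 20 to 120 N. Pads are 22 mm wide; open, the fingers measure 114 mm over their backs; the gripper's body (76 mm by 85 mm) begins 54 mm behind the grasp point. The pads swing forward as they close: fully open they stand 13 mm farther back than shut.
Start: joints at [-1.252, 0.536, -0.004, 1.538, 0.003, 1.067, -0.071], TCP at [243.983, 602.464, 404.69] pointing down, gripper open.
Joint ranges: [-2.7, 2.7], [-0.37, 2.16], [-1.27, 1.26], [0.24, 2.4], [-1.31, 4.45], [0.19, 1.91], [-2.76, 2.76]. Speed limits (rad/s): [2.39, 2.39, 3.14, 3.14, 3.14, 3.14, 3.14].

INTERFACE

Orientations are given as a 3x3 rotation matrix whose columns are the frame's x, y, z axes.
In Python, from cell import readout, camera, calibration, ticket, manip gives the robot as it stands.
- The arm moves only by the tool move_arm, never from a script. Its argument "moves" is a list of rows, each a list of 3 entries, a list of its own where there are three numbers: the finger opening in m, from 0 to 0.0854, then the shift along the tool's x, y, z in m, then the turn about the tool's z in degrees. A call has exactly 10 rows; each row is the pose to reach, as a shift and turn from the pose commanded when the call began, along the tool's axes at that moment; what a row does not reach only later rows make up. A row lasts 1/10 s, in which the tool goes at most 50 mm and 8.59 degrees, less where a joint would pass 70% of its speed; a pose out of reach is approached as far as the arm can. A call with a gripper value outside its range is refused whole. The fingers move at their own pace and stop on an object; "squeeze" is the grip in N (left out, the last holds). Time passes only in rows, so rows that repeat a pose let the fingers close, or fill a call up. It gives the time, the measured TCP pose, the force and the opening at its end, in the units of the state.
- readout.sense(): the state, without advancing time (a new reading comes with each control period).
- camera(name): name is "scene" or "side" or "wrist"; returns the picture (384x512x3 uint8, blue, green, red); there is no depth.
- calibration(name): a dict with "K" (3x3 intrinsics, pixels), "extrinsics" (4x4, takes a point from camera to world coordinates); the wrist camera has in their place "tool_from_camera" (4x4, takes a point from camera to tool coordinates, whose origin is the TCP and whose axes are the flange's). Camera axes: x right, y down, z forward; pixel columns grow to the right and rows downward; lengths in mm; the calibration is good to about 2 mm. A picture is of the moment at which its call begins: read the wrist's pose just before it. calibration takes no time and is no camera call.
- ticket.finish_job(): hands the job in, once; it reports no verdict.
The state is a dict: "time": time; "joint_pos": joint angles; "joint_vel": joint speeds; "effort": joint torques, N m; "ee_pos": TCP position; "orientation": TCP orientation; "ft_force": force on the tool from outside, world axes, zero at the start; "ft_torque": the same for the moment, N m; "grip_width": finger opening in mm.
Only numpy, scipy, OpenCV 4.12 (cv2) and the standard library are available. Lean on these libraries where they do the work, as an engineer would, in place of code of your own. Each camera call takes 0.05 s, during which the arm holds its last target. There are 200 camera calls.

TASK

Take the loose plywood press board by one of its grip blocks and lower it, level and gently, over the tall steel guide rod of the sample press, never forcing it and never letting it drop. Then press both ends down gently until the board has snapped under the roller catch at each end and lies flat on the two wooden sample packs. Leave the other things on the table alone.

Things in the scene. Friction and masses are not known exactly. Their poses are not given: they have to be found in the camera images.
- stand: The sample press, fixed to the table: aluminium base 300 (x) x 100 (y) x 10 mm; origin at the centre of its underside, z up. On it two wooden sample packs 70 x 74 mm, centred at x = +62 and -62 mm, tops 26 mm above the table; between them the guide rod; at each end a spring-loaded roller catch on a bracket 46 mm high. Keep the board's push on rod or press under 25 N on the way down, and the push that snaps it home under 20 N.
- rod_foot (a point): The centre of the guide rod's foot pivot, 12 mm above the table. The steel rod is 12 mm in diameter and 140 mm long from here, flat-topped with a 1.2 mm chamfer. It stands loose in its socket and leans: its top is 4 to 6.5 mm off to one side of this point, in any direction; the lean is not reported. It stays as it stands until pushed.
- seat (a point): On the press's centre line over the rod's foot, 26 mm above the table: where the middle of the board's underside lies when home. The loose rod yields sideways to 1 to 2 N at its top, to more lower down, and leans at most 4 degrees either way, so bring the board back over this point as it goes down or it binds.
- roller_a (a point): The axis of the steel roller catch at the press's +x end, 38 mm above the table, 109 mm from the rod; roller 12 mm in diameter, 32 mm long along y. It springs outwards along the press and reaches 2 mm over the board's end. Lowered over the rod, the board first stops on the two rollers, its underside about 43 mm above the table (17 mm above home).
- roller_b (a point): The same roller catch at the press's -x end. Each end of the board needs about 4 to 9 N straight down to push its roller aside and snap under it. One end may be pushed all the way down before the other.
- board: The loose press board, plywood 210 (x) x 70 (y) x 8 mm, about 0.24 kg, the same either way round; origin at the centre of its underside, z up. The hole in its middle is 14 mm in diameter (1 mm chamfer underneath) and goes on through a steel bushing 30 mm in diameter on top, whose top is 24 mm above the underside.
- bore (a point): The centre of the board's hole, 4 mm above the board's underside; z is the axis of the hole.
- grip_a (a point): The centre of the upright wooden grip block at the board's +x end: 40 (x) x 16 (y) x 48 mm high on the board's top, this point 32 mm above the board's underside, top of the block 24 mm above this point; 78 mm from the hole along x. Pinch it across its 16 mm (board y). Its top is also a good place to press.
- grip_b (a point): The same grip block at the board's -x end, 78 mm from the hole.

How it is judged:
By the outcome, as a careful person would: the job done as asked, in the order asked, and still so for the second after the job is handed in, with the robot touching nothing.
It also fails if it takes over 72 s, if anything falls off the work surface, if the arm or the gripper's body presses on something with over 40 N, if the wrist force passes 120 N, or if a joint passes its speed limit or range.

## Working session

There is one attempt and no reset: what is moved stays moved. The work goes in short steps, Python scripts to look and compute and a tool call to move; the robot and the scene stay as the last step left them, time stands still between calls to the robot, and variables do not carry over. Pictures are saved under pics/ and viewed, about 8 in all and at most 12, crops included, and the job is handed in when it is done.

Besides the shell and the picture viewer there is one more tool, called after "Emit:" by a JSON object that holds its "name" and its "arguments", one argument or row to a line. move_arm: Moves the arm, as the interface text tells. Its arguments: {"type":"object","properties":{"moves":{"type":"array","items":{"type":"array"}},"squeeze":{"type":"number"}},"required":["moves"]}

```bash
mkdir -p pics; ls; python3 - <<'E'
from cell import readout, camera, calibration, manip
import cv2,numpy as np
np.set_printoptions(precision=3,suppress=True)
s=readout.sense();print(s)
a=camera("scene");b=camera("side")
cv2.imwrite("pics/scene1.png",a);cv2.imwrite("pics/side1.png",b)
for n in("scene","side","wrist"):print(n,calibration(n))
E
```

```text
pics
{'time': 0.0, 'joint_pos': array([-1.252,  0.537, -0.004,  1.539,  0.003,  1.067, -0.071]), 'joint_vel': array([ 0.002, -0.001, -0.   , -0.   , -0.   , -0.002, -0.   ]), 'effort': array([ -0.   , -58.339,   1.049, -25.91 ,   0.012,   0.009,   0.   ]), 'ee_pos': array([243.84 , 602.179, 403.798]), 'orientation': array([[-0.927,  0.375, -0.001],
       [ 0.375,  0.927, -0.002],
       [-0.   , -0.002, -1.   ]]), 'ft_force': array([0.129, 0.085, 0.336]), 'ft_torque': array([-0.05 , -0.048,  0.036]), 'grip_width': 85.49368245012754}
scene {'K': array([[449.896,   0.   , 253.203],
       [  0.   , 449.896, 192.952],
       [  0.   ,   0.   ,   1.   ]]), 'extrinsics': array([[   0.78 ,    0.509,   -0.363,  922.215],
       [   0.625,   -0.624,    0.47 , -444.852],
       [   0.013,   -0.593,   -0.805,  877.121],
       [   0.   ,    0.   ,    0.   ,    1.   ]])}
side {'K': array([[416.013,   0.   , 250.467],
       [  0.   , 416.013, 190.977],
       [  0.   ,   0.   ,   1.   ]]), 'extrinsics': array([[ -0.721,  -0.463,   0.516, 104.28 ],
       [ -0.693,   0.468,  -0.548, 486.637],
       [  0.012,  -0.753,  -0.658, 628.747],
       [  0.   ,   0.   ,   0.   ,   1.   ]])}
wrist {'K': array([[322.931,   0.   , 257.552],
       [  0.   , 322.931, 189.352],
       [  0.   ,   0.   ,   1.   ]]), 'tool_from_camera': array([[ 0.   , -0.948, -0.318, 80.894],
       [ 1.   ,  0.001, -0.002,  0.676],
       [ 0.002, -0.318,  0.948, 30.344],
       [ 0.   ,  0.   ,  0.   ,  1.   ]])}
```

View pics/scene1.png

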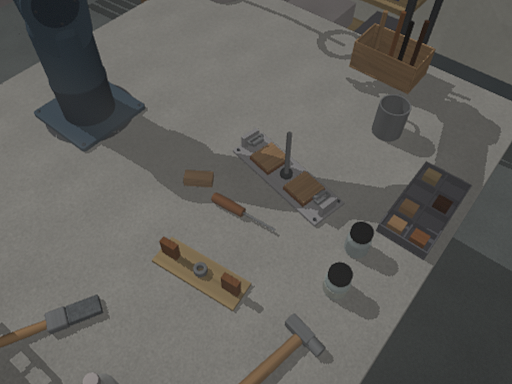

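View pics/side1.png

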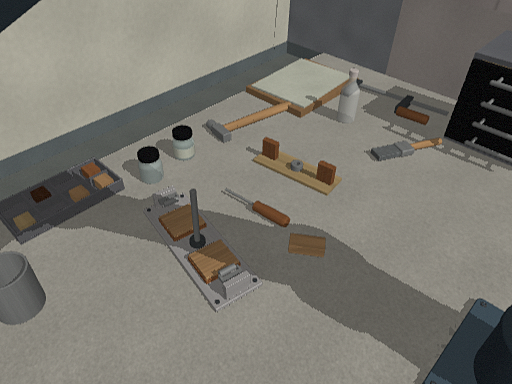

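```bash
python3 - <<'E'
import cv2
a=cv2.imread("pics/scene1.png");b=cv2.imread("pics/side1.png")
def crop(im,x0,y0,w,h,f,name):
    c=cv2.resize(im[y0:y0+h,x0:x0+w],None,fx=f,fy=f,interpolation=cv2.INTER_CUBIC)
    c=cv2.convertScaleAbs(c,alpha=1.5)
    for i in range(0,w,20):
        cv2.line(c,(i*f,0),(i*f,5),(0,255,0),1);cv2.putText(c,str(x0+i),(i*f,15),0,.35,(0,255,0))
    for j in range(0,h,20):
        cv2.line(c,(0,j*f),(5,j*f),(0,255,0),1);cv2.putText(c,str(y0+j),(6,j*f+4),0,.35,(0,255,0))
    cv2.imwrite(name,c)
crop(a,150,120,200,190,3,"pics/sc2.png") if 0 else crop(a,150,125,200,190,3,"pics/sc2.png")
crop(b,140,130,205,185,3,"pics/sd2.png")
E
```

```text
(no output)
```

View pics/sc2.png

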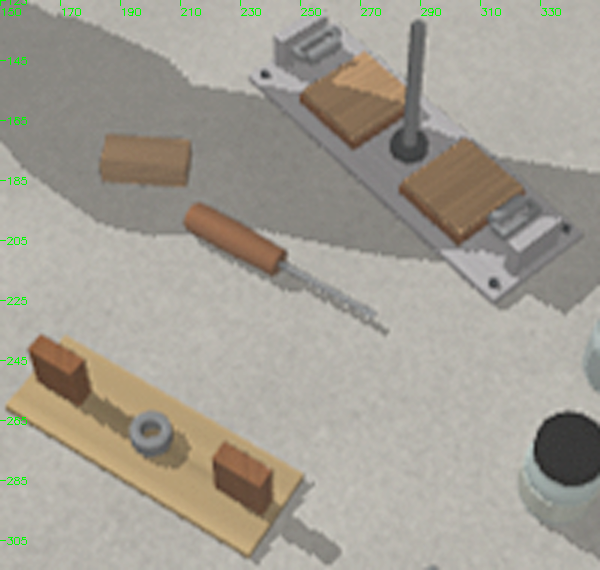

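View pics/sd2.png

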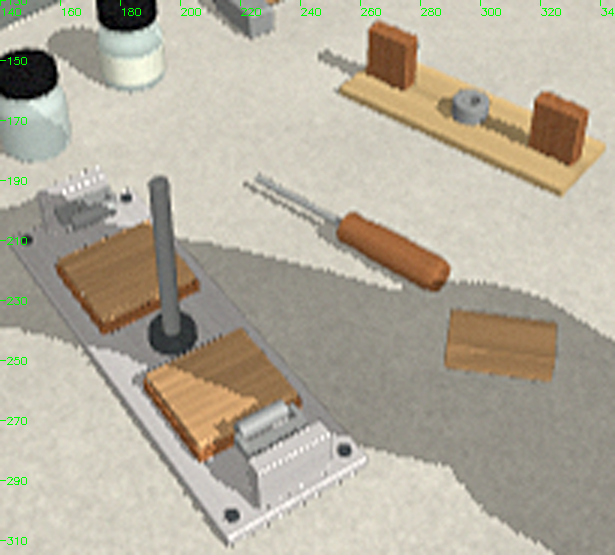

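```bash
cat > h.py <<'E'
import numpy as np,cv2
from cell import calibration
from scipy.optimize import least_squares
def proj(n,P,tool=None):
    c=calibration(n);T=c["extrinsics"] if n!="wrist" else tool@c["tool_from_camera"]
    p=(np.asarray(P,float)-T[:3,3])@T[:3,:3];q=p@c["K"].T
    return q[:,:2]/q[:,2:]
def place(v,L):
    L=np.asarray(L,float);c,s=np.cos(v[2]),np.sin(v[2])
    return np.c_[v[0]+c*L[:,0]-s*L[:,1],v[1]+s*L[:,0]+c*L[:,1],L[:,2]+(v[3] if len(v)>3 else 0)]
def fit(obs,v0): # obs: list (cam,tool,L,px)
    f=lambda v:np.concatenate([(proj(n,place(v,L),t)-px).ravel() for n,t,L,px in obs])
    return least_squares(f,v0,loss="soft_l1",x_scale=[10,10,.1,10][:len(v0)])
def tri(obs,p0): return least_squares(lambda p:np.concatenate([(proj(n,[p],t)-px).ravel() for n,t,px in obs]),p0)
def pose(s):
    T=np.eye(4);T[:3,:3]=s["orientation"];T[:3,3]=s["ee_pos"];return T
E
python3 - <<'E'
from h import *
np.set_printoptions(precision=2,suppress=True)
sc=lambda *p:np.array(p,float)/3+[150,125]
sd=lambda *p:np.array(p,float)/3+[140,130]
# board x axis: from scene left end to right end
B=[("scene",None,[(105,35,8),(105,-35,8),(-105,-35,8),(-105,35,8),(0,0,24)],sc((302,475),(250,550),(8,403),(68,337),(152,431))),
   ("side",None,[(105,35,8),(-105,35,8),(-105,-35,8),(0,0,24)],None)]
# side view: decide corner identity by both options
best=None
for perm in ([(105,-35,8),(-105,-35,8),(-105,35,8),(0,0,24)],[(105,35,8),(-105,35,8),(-105,-35,8),(0,0,24)],[(-105,35,8),(105,35,8),(105,-35,8),(0,0,24)]):
  B[1]=("side",None,perm,sd((340,90),(562,190),(605,147),(471,101)))
  for y in np.arange(-3,3,1):
    r=fit(B,[450,300,y]);
    if best is None or r.cost<best.cost:best=r
print("board",best.x,best.cost,best.fun)
def pack(c):return [(c+35,37,26),(c+35,-37,26),(c-35,-37,26),(c-35,37,26)]
best=None
P=[(152,222),(198,283),(106,329),(58,267)];Q=[(243,330),(300,400),(206,457),(147,382)]
for k in range(4):
 for y in np.arange(-3,3,1):
  rl=lambda c:np.roll(pack(c),k,axis=0)
  for sg in (1,-1):
   o=[("scene",None,np.roll(pack(62),k,axis=0),sc((525,189),(458,238),(400,187),(464,139))),
      ("scene",None,np.roll(pack(-62),k,axis=0)[[1,2,3]],sc((354,140),(301,97),(366,54))),
      ("side",None,np.roll(pack(-62),k+2,axis=0),sd((300,400),(206,457),(147,382),(243,330)) if sg==1 else sd((243,330),(300,400),(206,457),(147,382))),
      ("side",None,np.roll(pack(62),k+2,axis=0),sd((198,283),(106,329),(58,267),(152,222)) if sg==1 else sd((152,222),(198,283),(106,329),(58,267)))]
   r=fit(o,[550,100,y])
   if best is None or r.cost<best.cost:best=r
print("stand",best.x,best.cost,best.fun)
print("rodtop",(r:=tri([("scene",None,sc((418,23))),("side",None,sd((158,183)))],[550,100,150])).x,r.fun)
E
```

```text
board [ 571.99 -168.69   -6.17] 7.175918450179293 [ 0.4  -1.2  -0.79  0.86 -1.24 -0.05 -1.03 -1.63 -0.79 -1.6  -0.98 -1.27
 -0.86 -0.19 -0.55 -1.31 -0.85 -0.96]Traceback (most recent call last):
  File "<stdin>", line 27, in <module>
  File "h.py", line 13, in fit
    return least_squares(f,v0,loss="soft_l1",x_scale=[10,10,.1,10][:len(v0)])
    return func(*args, **kwargs)
    result = trf(vector_fun.fun, vector_fun.jac, x0, f0, J0, lb, ub, ftol, xtol,
                 gtol, max_nfev, x_scale, loss_function, tr_solver,
                 tr_options.copy(), verbose, callback=callback_wrapped)
    return trf_no_bounds(
        fun, jac, x0, f0, J0, ftol, xtol, gtol, max_nfev, x_scale,
        loss_function, tr_solver, tr_options, verbose, callback=callback)
    J = jac(x)
    self._update_jac()
    ~~~~~~~~~~~~~~~~^^
    self.J = self.jac_wrapped(xp_copy(self.x), f0=self.f)
             ~~~~~~~~~~~~~~~~^^^^^^^^^^^^^^^^^^^^^^^^^^^^
    J, dct = approx_derivative(
             ~~~~~~~~~~~~~~~~~^
        self.fun,
        ^^^^^^^^^
    ...<2 lines>...
        **self.finite_diff_options,
   
[... 358 characters left out ...]
val in f_evals]
                                    ^^^^^^^
    f = np.atleast_1d(self.fun(x, *self.args, **self.kwargs))
                      ~~~~~~~~^^^^^^^^^^^^^^^^^^^^^^^^^^^^^^
    return np.atleast_1d(self.fun(x))
                         ~~~~~~~~^^^
    return self.f(x, *self.args, **self.kwargs)
           ~~~~~~^^^^^^^^^^^^^^^^^^^^^^^^^^^^^^
  File "h.py", line 12, in <lambda>
    f=lambda v:np.concatenate([(proj(n,place(v,L),t)-px).ravel() for n,t,L,px in obs])
                                ~~~~^^^^^^^^^^^^^^^^
  File "h.py", line 5, in proj
    c=calibration(n);T=c["extrinsics"] if n!="wrist" else tool@c["tool_from_camera"]
ValueError: time passes only in moves, steps and waits
```

```bash
sed -i 's/^from cell import calibration/from cell import calibration as _c\nCAL={n:_c(n) for n in ("scene","side","wrist")}\ncalibration=CAL.get/' h.py
cat >> h.py <<'E'
def back(n,px,z,tool=None):
    c=CAL[n];T=c["extrinsics"] if n!="wrist" else tool@c["tool_from_camera"]
    d=np.c_[np.asarray(px,float),np.ones(len(px))]@np.linalg.inv(c["K"]).T@T[:3,:3].T
    return T[:3,3]+d*((z-T[2,3])/d[:,2])[:,None]
E
python3 - <<'E'
from h import *
np.set_printoptions(precision=1,suppress=True)
sc=lambda *p:np.array(p,float)/3+[149.67,124.67]
sd=lambda *p:np.array(p,float)/3+[139.67,129.67]
for n,f,l in (("scene",sc,[((525,189),(458,238),(400,187),(464,139)),((354,140),(301,97),(366,54),(413,97))]),("side",sd,[((243,330),(300,400),(206,457),(147,382)),((152,222),(198,283),(106,329),(58,267))])):
  m=[]
  for q in l:
    b=back(n,f(*q),26);m.append(b.mean(0));print(n,b[:,:2].tolist())
  d=m[0]-m[1];print("centre",(m[0]+m[1])/2,"dist",np.hypot(*d[:2]),"yaw",np.arctan2(d[1],d[0]))
print("foot",back("scene",sc((409,147)),15),back("side",sd((172,332)),15))
print("rodtop",back("scene",sc((418,23)),152),back("side",sd((158,183)),152))
for n,f,q,u in(("scene",sc,((302,475),(250,550),(8,403),(68,337)),(152,431)),("side",sd,((340,90),(562,190),(605,147)),(471,101))):
  print("board",back(n,f(*q),8)[:,:2],back(n,f(u),24))
E
```

```text
scene [[660.664695125367, 171.18573762482987], [646.6833298372023, 98.65880896474533], [582.7061484025903, 110.0510212107435], [593.9554754579046, 182.53669487216501]]
scene [[525.2450349474628, 124.95408483820671], [462.96166716155636, 133.52655857744304], [475.44722331578924, 206.43414750003086], [535.1606304233462, 192.6943066795805]]
centre [560.4 152.5  26. ] dist 123.61050424439279 yaw -0.19370245648950246
side [[518.6570396982415, 128.49056189934402], [451.7703137660066, 143.3001175865844], [461.1531623147002, 211.82239078069722], [529.4693563858975, 199.64242116232896]]
side [[639.4097798781089, 103.60951006503183], [571.1337578992303, 120.74811775604468], [582.3503366766464, 189.84462593807683], [650.1924276784894, 177.29613145115837]]
centre [550.5 159.3  26. ] dist 122.67296115015428 yaw 2.9534899770568748
foot [[559.6 155.1  15. ]] [[558.2 155.8  15. ]]
rodtop [[552.6 159.3 152. ]] [[550.6 159.8 152. ]]
board [[ 672.3 -124.3]
 [ 679.4 -188.8]
 [ 472.8 -213.9]
 [ 467.2 -147.5]] [[ 574.7 -170.3   24. ]]
board [[ 668.4 -120.1]
 [ 463.1 -147.3]
 [ 469.3 -212.9]] [[ 569.5 -167.6   24. ]]
```

```bash
cat >> h.py <<'E'
def go(x,y,z,yaw,s=None):
    "shift (m, tool axes) and turn (deg) from the present pose to a TCP pose; yaw = world angle of tool x"
    from cell import readout
    s=s or readout.sense();R=s["orientation"]
    d=R.T@(np.array([x,y,z])-s["ee_pos"])/1000
    a=np.arctan2(R[1,0],R[0,0]);t=-np.degrees((yaw-a+np.pi)%(2*np.pi)-np.pi)
    print("t=%.2f"%s["time"],"shift",d.round(4).tolist(),"turn %.2f"%t,"at",s["ee_pos"].round(1),"F",s["ft_force"].round(2),"w %.1f"%s["grip_width"])
E
python3 -c "
from h import *
go(648.4,-159.4,340,.12+np.pi)"
```

```text
t=0.10 shift [-0.6608, -0.554, 0.0649] turn -28.92 at [243.9 602.2 403.9] F [-0.11 -0.05  0.67] w 84.8
```

Emit:
{"name": "move_arm", "arguments": {
  "moves": [
    [0.0854,[-0.034,-0.0285,0.003],-2.9],
    [0.0854,[-0.068,-0.057,0.006],-5.8],
    [0.0854,[-0.102,-0.0855,0.009],-8.7],
    [0.0854,[-0.136,-0.114,0.012],-11.6],
    [0.0854,[-0.17,-0.1425,0.015],-14.5],
    [0.0854,[-0.204,-0.171,0.018],-17.4],
    [0.0854,[-0.238,-0.1995,0.021],-20.3],
    [0.0854,[-0.272,-0.228,0.024],-23.2],
    [0.0854,[-0.306,-0.2565,0.027],-26.1],
    [0.0854,[-0.34,-0.285,0.03],-28.9]
  ]
}}

```text
time: 1.1
ee_pos: [452.6, 208.9, 374.5]
orientation: [[-0.993, -0.121, -0.0], [-0.121, 0.993, -0.0], [0.0, -0.0, -1.0]]
ft_force: [-0.0, 0.7, -0.2]
grip_width: 85.0
```

```bash
python3 -c "
from h import *
go(648.4,-159.4,340,.12+np.pi)"
```

```text
t=1.10 shift [-0.1496, -0.3894, 0.0345] turn 0.10 at [452.6 208.9 374.5] F [-0.02  0.72 -0.18] w 85.0
```

Emit:
{"name": "move_arm", "arguments": {
  "moves": [
    [0.0854,[-0.018,-0.046,0.004],0],
    [0.0854,[-0.036,-0.092,0.008],0],
    [0.0854,[-0.054,-0.138,0.012],0],
    [0.0854,[-0.072,-0.184,0.016],0],
    [0.0854,[-0.09,-0.23,0.02],0],
    [0.0854,[-0.108,-0.276,0.024],0],
    [0.0854,[-0.126,-0.322,0.028],0],
    [0.0854,[-0.144,-0.368,0.032],0],
    [0.0854,[-0.15,-0.389,0.0345],0],
    [0.0854,[-0.15,-0.389,0.0345],0]
  ]
}}

```text
time: 2.1
ee_pos: [647.4, -162.5, 339.1]
orientation: [[-0.994, -0.113, -0.001], [-0.113, 0.994, -0.003], [0.001, -0.003, -1.0]]
ft_force: [0.8, 0.1, -0.9]
grip_width: 85.2
```

```bash
python3 - <<'E'
from h import *
from cell import readout,camera
import pickle
s=readout.sense();im=camera("wrist");pickle.dump(pose(s),open("w1.pkl","wb"))
cv2.imwrite("pics/w1.png",cv2.resize(cv2.convertScaleAbs(im,alpha=1.4),None,fx=1.5,fy=1.5,interpolation=cv2.INTER_CUBIC))
go(648.4,-159.4,340,.12+np.pi,s)
E
```

```text
t=2.10 shift [-0.0014, 0.0029, -0.0009] turn -0.36 at [ 647.4 -162.5  339.1] F [ 0.76  0.09 -0.94] w 85.2
```

View pics/w1.png

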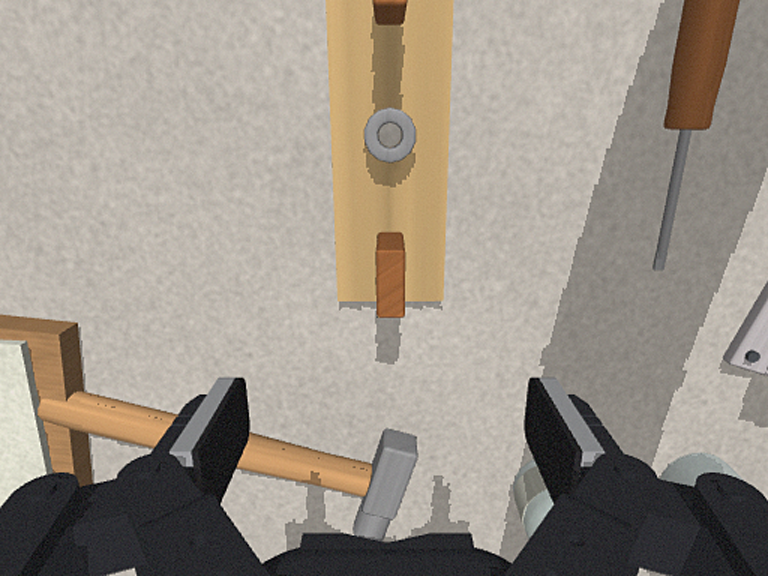

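```bash
python3 - <<'E'
from h import *
import pickle
np.set_printoptions(precision=1,suppress=True)
T=pickle.load(open("w1.pkl","rb"))
f=lambda *p:(np.array(p,float)+.5)/1.5-.5
b=back("wrist",f((390,135)),24,T)[0];e=back("wrist",f((340,301),(443,301)),8,T);g=back("wrist",f((376,251),(405,251),(405,318),(376,318)),56,T)
print(b,e,e.mean(0),g,g.mean(0))
d=e.mean(0)-b;print(np.hypot(*d[:2]),np.arctan2(d[1],d[0]))
d=g.mean(0)-b;print(np.hypot(*d[:2]),np.arctan2(d[1],d[0]))
gp=b[:2]+78*d[:2]/np.hypot(*d[:2])
go(*g.mean(0)[:2],191,np.pi+np.arctan2(d[1],d[0]))
E
```

```text
[ 573.4 -170.1   24. ] [[ 681.9 -190.8    8. ]
 [ 674.1 -123.1    8. ]] [ 678.  -156.9    8. ] [[ 632.8 -170.9   56. ]
 [ 631.  -155.4   56. ]
 [ 669.6 -150.5   56. ]
 [ 671.5 -166.7   56. ]] [ 651.2 -160.9   56. ]
105.4382964898735 0.12554403151146645
78.36883318549368 0.11863054918128876
t=2.15 shift [-0.004, -0.0017, 0.1482] turn -0.12 at [ 647.2 -159.6  339.2] F [-0.3  0.4  0.1] w 85.4
```

Emit:
{"name": "move_arm", "arguments": {
  "moves": [
    [0.05,[-0.004,-0.0015,0.03],0],
    [0.05,[-0.004,-0.0015,0.07],0],
    [0.05,[-0.004,-0.0015,0.11],0],
    [0.05,[-0.004,-0.0015,0.14],0],
    [0.05,[-0.004,-0.0015,0.148],0],
    [0.05,[-0.004,-0.0015,0.148],0],
    [0.0,[-0.004,-0.0015,0.148],0],
    [0.0,[-0.004,-0.0015,0.148],0],
    [0.0,[-0.004,-0.0015,0.148],0],
    [0.0,[-0.004,-0.0015,0.148],0]
  ],
  "squeeze": 110
}}

```text
time: 3.15
ee_pos: [652.7, -158.9, 194.6]
orientation: [[-0.993, -0.119, 0.004], [-0.119, 0.993, -0.001], [-0.004, -0.001, -1.0]]
ft_force: [-0.3, 0.6, 7.2]
grip_width: 14.8
```

```bash
python3 -c "
from h import *
from cell import readout
print(readout.sense()['ft_torque'])
go(635,142,420,-.19+np.pi)"
```

```text
[0.04065387 0.19041265 0.0498654 ]
t=3.15 shift [-0.0191, 0.3006, -0.2257] turn 17.74 at [ 652.7 -158.9  194.6] F [-0.29  0.63  7.17] w 14.8
```

Emit:
{"name": "move_arm", "arguments": {
  "moves": [
    [0.0,[0,0,-0.005],0],
    [0.0,[0,0,-0.015],0],
    [0.0,[0,0,-0.03],0],
    [0.0,[0,0,-0.05],0],
    [0.0,[0,0,-0.075],0],
    [0.0,[0,0,-0.1],0],
    [0.0,[0,0.015,-0.13],1],
    [0.0,[-0.002,0.035,-0.16],3],
    [0.0,[-0.004,0.06,-0.18],5],
    [0.0,[-0.006,0.085,-0.19],7]
  ],
  "squeeze": 110
}}

```text
time: 4.15
ee_pos: [647.7, -73.1, 386.1]
orientation: [[-1.0, 0.005, 0.005], [0.005, 1.0, -0.0], [-0.005, -0.0, -1.0]]
ft_force: [1.2, 0.7, -2.5]
grip_width: 14.5
```

```bash
python3 -c "
from h import *
from cell import readout
print(readout.sense()['ft_torque'])
go(633.5,140.5,385,-.19+np.pi)"
```

```text
[ 0.02751822 -0.28121047 -0.00103331]
t=4.15 shift [0.0153, 0.2135, 0.001] turn 10.61 at [647.7 -73.1 386.1] F [ 1.23  0.68 -2.54] w 14.5
```

Emit:
{"name": "move_arm", "arguments": {
  "moves": [
    [0.0,[0.001,0.015,0],1],
    [0.0,[0.004,0.04,0],3],
    [0.0,[0.007,0.07,0],5],
    [0.0,[0.011,0.1,0],7],
    [0.0,[0.014,0.125,0],9],
    [0.0,[0.015,0.137,0],10],
    [0.0,[0.0155,0.14,0],10.6],
    [0.0,[0.0155,0.14,0],10.6],
    [0.0,[0.0155,0.14,0],10.6],
    [0.0,[0.0155,0.14,0],10.6]
  ]
}}

```text
time: 5.15
ee_pos: [632.4, 64.9, 382.4]
orientation: [[-0.982, 0.188, 0.0], [0.188, 0.982, -0.001], [-0.0, -0.001, -1.0]]
ft_force: [0.8, -0.4, -2.8]
grip_width: 14.6
```

```bash
python3 - <<'E'
from h import *
from cell import readout,camera
import pickle
s=readout.sense();im=camera("wrist");pickle.dump(pose(s),open("w2.pkl","wb"))
cv2.imwrite("pics/w2raw.png",im)
cv2.imwrite("pics/side2raw.png",camera("side"));cv2.imwrite("pics/scene2raw.png",camera("scene"))
cv2.imwrite("pics/w2.png",cv2.resize(cv2.convertScaleAbs(im,alpha=1.4),None,fx=1.5,fy=1.5,interpolation=cv2.INTER_CUBIC))
print(s["ft_torque"],s["orientation"])
go(633.5,140.5,385,-.19+np.pi,s)
E
```

```text
[-0.01855211 -0.21813194  0.07191963] [[-9.82137343e-01  1.88165254e-01  2.77527760e-04]
 [ 1.88165009e-01  9.82137151e-01 -7.38553035e-04]
 [-4.11540343e-04 -6.73139502e-04 -9.99999689e-01]]
t=5.15 shift [0.0132, 0.0744, -0.0026] turn 0.04 at [632.4  64.9 382.4] F [ 0.79 -0.44 -2.78] w 14.6
```

View pics/w2.png

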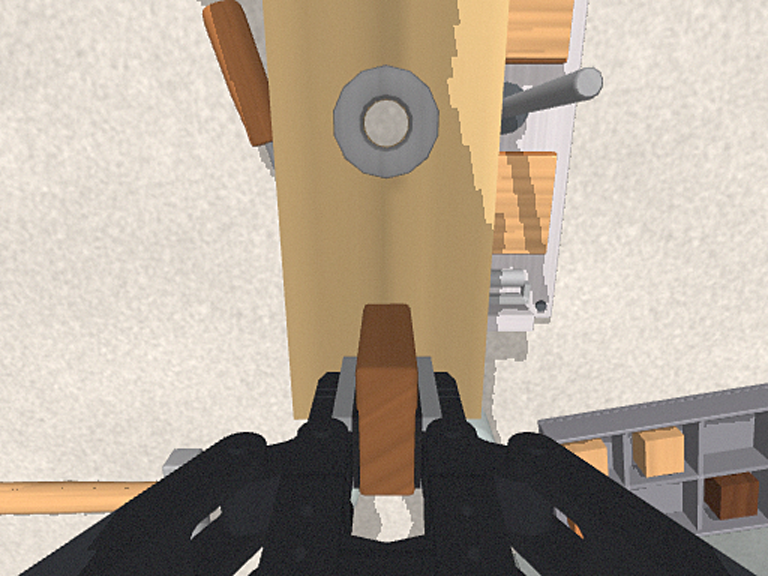

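```bash
python3 - <<'E'
from h import *
import pickle
np.set_printoptions(precision=1,suppress=True)
T=pickle.load(open("w2.pkl","rb"))
f=lambda *p:(np.array(p,float)+.5)/1.5-.5
zu=T[2,3]-193
b=back("wrist",f((386,121)),zu+24,T)[0];r=back("wrist",f((590,82)),152,T)[0]
lo=back("wrist",f((387,124)),zu,T)[0]
tl=lambda p:(p-T[:3,3])@T[:3,:3]
print("bush",b,tl(b),"low hole",lo,tl(lo),"rod",r,tl(r),"rod-bush tool",tl(r)-tl(b))
# pack corners z26: near pack right edge corners, far pack corners
p=back("wrist",f((553,154),(546,253),(498,152),(566,62),(574,2)),26,T);print("pack",p, tl(p[0]))
ba=back("wrist",f((535,328)),10,T);print(ba)
# overlay level board in side & scene
a=np.arctan2(T[1,0],T[0,0])-np.pi
for n in("side","scene"):
  im=cv2.imread(f"pics/{n}2raw.png")
  L=[(x,y,z) for x in(-105,105) for y in(-35,35) for z in(0,8)]
  P=place([lo[0],lo[1],a],L);P[:,2]+=zu
  q=proj(n,P);c=q.mean(0).astype(int);x0,y0=max(0,c[0]-65),max(0,c[1]-65)
  im=cv2.resize(cv2.convertScaleAbs(im[y0:y0+130,x0:x0+130],alpha=1.5),None,fx=3,fy=3,interpolation=cv2.INTER_CUBIC)
  for u in q: cv2.circle(im,tuple(((u-[x0,y0]+.5)*3).astype(int)),2,(0,0,255),-1)
  globals()[n]=im;print(n,x0,y0)
cv2.imwrite("pics/ov2.png",np.hstack([side,scene]))
E
```

```text
bush [552.9  80.2 213.4] [ 81.    0.1 169. ] low hole [553.8  80.2 189.4] [ 80.2   0.3 193. ] rod [553.6 159.1 152. ] [ 95.3  77.8 230.3] rod-bush tool [14.2 77.7 61.4]
pack [[593.  182.4  26. ]
 [658.7 172.2  26. ]
 [585.  147.4  26. ]
 [539.6 194.7  26. ]
 [507.8 201.7  26. ]] [ 61.  108.2 356.3]
[[721.8 163.4  10. ]]
side 161 89
scene 205 76
```

View pics/ov2.png

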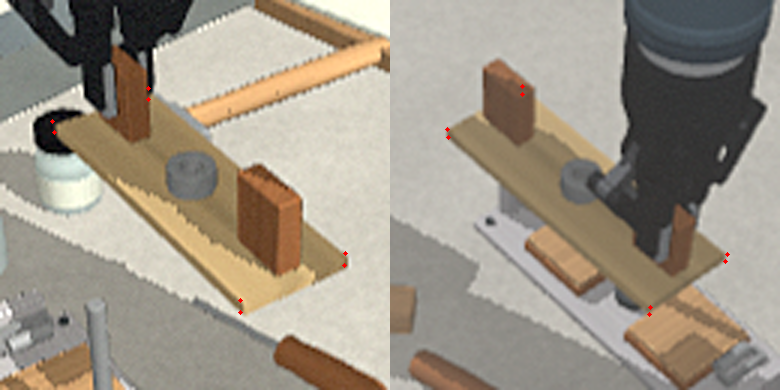

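Emit:
{"name": "move_arm", "arguments": {
  "moves": [
    [0.0,[0.002,0.008,0],0],
    [0.0,[0.005,0.022,0],0],
    [0.0,[0.008,0.04,0],0],
    [0.0,[0.011,0.056,0.003],0],
    [0.0,[0.013,0.068,0.009],0],
    [0.0,[0.0145,0.075,0.016],0],
    [0.0,[0.0147,0.0776,0.021],0],
    [0.0,[0.0147,0.0776,0.025],0],
    [0.0,[0.0147,0.0776,0.026],0],
    [0.0,[0.0147,0.0776,0.026],0]
  ]
}}

```text
time: 6.3
ee_pos: [632.5, 144.5, 356.1]
orientation: [[-0.982, 0.188, -0.0], [0.188, 0.982, -0.001], [-0.0, -0.001, -1.0]]
ft_force: [0.4, -0.3, -2.5]
grip_width: 14.8
```

```bash
cat > look.py <<'E'
from h import *
from cell import readout,camera
import pickle,sys
n=sys.argv[1]
s=readout.sense();im=camera("wrist");pickle.dump(pose(s),open(n+".pkl","wb"))
cv2.imwrite(f"pics/{n}raw.png",im)
np.set_printoptions(precision=3,suppress=True)
print(s["ee_pos"],s["ft_force"],s["ft_torque"],s["time"])
c=im[50:110,220:300];cv2.imwrite(f"pics/{n}.png",cv2.resize(cv2.convertScaleAbs(c,alpha=1.6),None,fx=8,fy=8,interpolation=cv2.INTER_CUBIC))
E
python3 look.py w3
```

```text
[632.498 144.467 356.078] [ 0.413 -0.277 -2.534] [-0.061 -0.197  0.018] 6.3
```

View pics/w3.png

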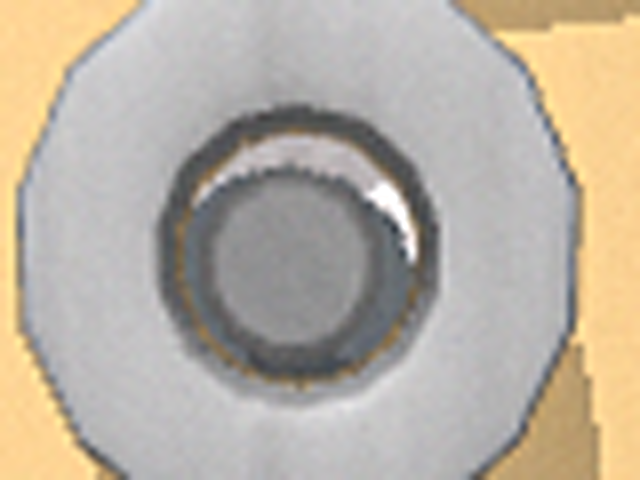

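Emit:
{"name": "move_arm", "arguments": {
  "moves": [
    [0.0,[0,-0.0006,0.002],0],
    [0.0,[0,-0.0006,0.005],0],
    [0.0,[0,-0.0006,0.008],0],
    [0.0,[0,-0.0006,0.011],0],
    [0.0,[-0.0001,-0.0006,0.014],0],
    [0.0,[-0.0002,-0.0007,0.017],0],
    [0.0,[-0.0004,-0.0008,0.02],0],
    [0.0,[-0.0005,-0.0009,0.023],0],
    [0.0,[-0.0006,-0.0009,0.025],0],
    [0.0,[-0.0006,-0.0009,0.025],0]
  ]
}}

```text
time: 7.35
ee_pos: [632.7, 144.5, 330.8]
orientation: [[-0.982, 0.186, -0.0], [0.186, 0.982, -0.0], [0.0, -0.0, -1.0]]
ft_force: [-0.0, 0.6, -3.2]
grip_width: 15.1
```

```bash
python3 -c "
from h import *
from cell import readout
s=readout.sense();print(s['ft_torque'].round(2));go(0,0,0,0,s)"
```

```text
[-0.03 -0.17  0.01]
t=7.35 shift [0.5945, -0.2598, 0.3311] turn 169.26 at [632.7 144.5 330.8] F [-0.01  0.57 -3.18] w 15.1
```

Emit:
{"name": "move_arm", "arguments": {
  "moves": [
    [0.0,[-0.0001,0,0.002],0],
    [0.0,[-0.0002,-0.0001,0.005],0],
    [0.0,[-0.0003,-0.0002,0.008],0],
    [0.0,[-0.0005,-0.0002,0.012],0],
    [0.0,[-0.0006,-0.0003,0.016],0],
    [0.0,[-0.0008,-0.0004,0.02],0],
    [0.0,[-0.0009,-0.0005,0.024],0],
    [0.0,[-0.0011,-0.0006,0.028],0],
    [0.0,[-0.0012,-0.0007,0.03],0],
    [0.0,[-0.0012,-0.0007,0.03],0]
  ]
}}

```text
time: 8.35
ee_pos: [633.7, 143.5, 300.8]
orientation: [[-0.982, 0.187, -0.001], [0.187, 0.982, -0.0], [0.0, -0.0, -1.0]]
ft_force: [0.8, -0.1, -3.3]
grip_width: 15.0
```

```bash
python3 look.py w4; python3 - <<'E'
import cv2
im=cv2.imread("pics/w4raw.png")[0:384,100:512]
cv2.imwrite("pics/w4.png",cv2.resize(cv2.convertScaleAbs(im[0:150,60:260],alpha=1.5),None,fx=4,fy=4,interpolation=cv2.INTER_CUBIC))
E
```

```text
[633.724 143.535 300.799] [ 0.801 -0.064 -3.305] [-0.032 -0.219 -0.028] 8.35
```

View pics/w4.png

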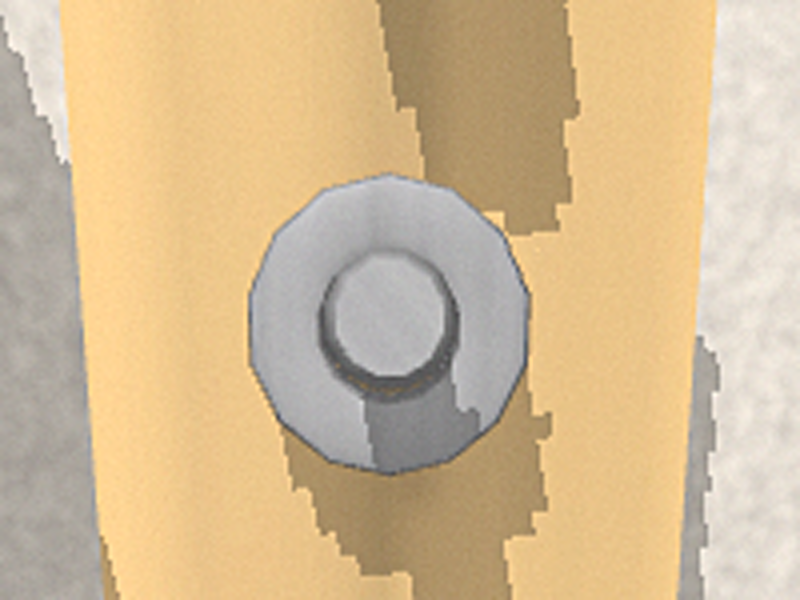

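Emit:
{"name": "move_arm", "arguments": {
  "moves": [
    [0.0,[-0.0001,-0.0001,0.002],0],
    [0.0,[-0.0003,-0.0002,0.006],0],
    [0.0,[-0.0004,-0.0004,0.011],0],
    [0.0,[-0.0006,-0.0006,0.016],0],
    [0.0,[-0.0008,-0.0008,0.021],0],
    [0.0,[-0.001,-0.001,0.026],0],
    [0.0,[-0.0012,-0.0012,0.031],0],
    [0.0,[-0.0014,-0.0014,0.036],0],
    [0.0,[-0.0016,-0.0015,0.04],0],
    [0.0,[-0.0016,-0.0015,0.04],0]
  ]
}}

```text
time: 9.4
ee_pos: [635.1, 141.7, 260.6]
orientation: [[-0.982, 0.187, -0.0], [0.187, 0.982, -0.0], [0.0, -0.0, -1.0]]
ft_force: [0.5, -0.2, -0.8]
grip_width: 14.5
```

```bash
python3 look.py w5; python3 - <<'E'
import cv2
from cell import camera
im=cv2.imread("pics/w5raw.png")
a=camera("side");b=camera("scene")
f=lambda c,k:cv2.resize(cv2.convertScaleAbs(c,alpha=1.5),None,fx=k,fy=k,interpolation=cv2.INTER_CUBIC)
cv2.imwrite("pics/w5.png",cv2.hconcat([f(im[0:120,200:320],2.5),f(a[190:290,140:265],3)[:300],f(b[110:210,245:345],3)][1:]))
E
```

```text
[635.076 141.734 260.554] [ 0.456 -0.227 -0.757] [-0.    -0.564 -0.052] 9.4
```

View pics/w5.png

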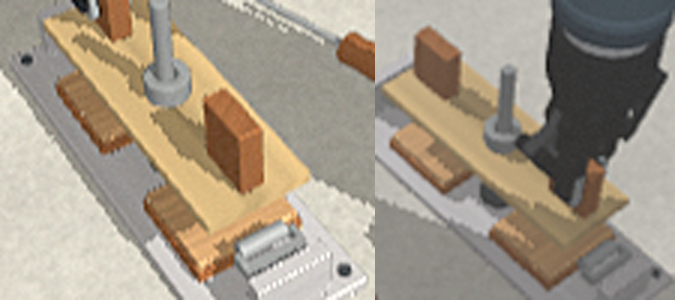

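```bash
python3 - <<'E'
from cell import readout,camera
for i in range(4):
    s=readout.sense();print(s["time"],s["ee_pos"].round(1),s["ft_force"].round(2),s["ft_torque"].round(3));camera("side")
E
```

```text
9.55 [635.2 141.8 261.4] [-0.5   0.13 -3.83] [0.004 0.225 0.022]
9.6 [635.2 141.8 261.4] [-1.31  1.23 -1.05] [-0.081 -0.863 -0.03 ]
9.65 [635.2 141.8 261.4] [ 1.22 -0.51 -1.77] [-0.02  -0.41  -0.042]
9.7 [635.2 141.8 261.4] [ 1.59 -0.57 -5.2 ] [0.041 0.467 0.03 ]
```

Emit:
{"name": "move_arm", "arguments": {
  "moves": [
    [0.0,[-0.0001,-0.0001,0.001],0],
    [0.0,[-0.0002,-0.0003,0.003],0],
    [0.0,[-0.0004,-0.0005,0.006],0],
    [0.0,[-0.0006,-0.0008,0.009],0],
    [0.0,[-0.0008,-0.0011,0.012],0],
    [0.0,[-0.0009,-0.0012,0.015],0],
    [0.0,[-0.001,-0.0014,0.018],0],
    [0.0,[-0.0011,-0.0014,0.02],0],
    [0.0,[-0.0011,-0.0014,0.021],0],
    [0.0,[-0.0011,-0.0014,0.021],0]
  ]
}}

```text
time: 10.75
ee_pos: [636.0, 140.5, 240.1]
orientation: [[-0.982, 0.186, 0.0], [0.186, 0.982, 0.0], [-0.0, 0.0, -1.0]]
ft_force: [0.9, 2.3, -2.1]
grip_width: 14.9
```

```bash
cat > avg.py <<'E'
from cell import readout,camera
import numpy as np
F=[];M=[]
for i in range(6):
    camera("side");s=readout.sense();F.append(s["ft_force"]);M.append(s["ft_torque"])
print(s["time"],s["ee_pos"].round(1),"F",np.mean(F,0).round(2),np.std(F,0).round(2),"M",np.mean(M,0).round(3))
E
python3 avg.py
```

```text
11.05 [636.  140.3 240.3] F [ 1.21  2.56 -2.91] [0.96 0.52 1.07] M [ 0.511 -0.383 -0.178]
```

Emit:
{"name": "move_arm", "arguments": {
  "moves": [
    [0.0,[-0.0002,0.0004,0],0],
    [0.0,[-0.0003,0.0008,0],0],
    [0.0,[-0.0003,0.0008,0.0005],0],
    [0.0,[-0.0003,0.0008,0.001],0],
    [0.0,[-0.0003,0.0008,0.0015],0],
    [0.0,[-0.0003,0.0008,0.002],0],
    [0.0,[-0.0003,0.0008,0.002],0],
    [0.0,[-0.0003,0.0008,0.002],0],
    [0.0,[-0.0003,0.0008,0.002],0],
    [0.0,[-0.0003,0.0008,0.002],0]
  ]
}}

```text
time: 12.05
ee_pos: [636.3, 140.8, 238.2]
orientation: [[-0.982, 0.186, -0.0], [0.186, 0.982, -0.0], [0.0, -0.0, -1.0]]
ft_force: [1.0, 0.7, -2.7]
grip_width: 14.5
```

```bash
python3 avg.py
```

```text
12.35 [636.4 140.9 238.2] F [-0.11  0.17 -2.13] [0.41 0.28 0.77] M [ 0.046 -0.171 -0.036]
```

Emit:
{"name": "move_arm", "arguments": {
  "moves": [
    [0.0,[0,0,0.0005],0],
    [0.0,[0,0,0.001],0],
    [0.0,[0,0,0.0015],0],
    [0.0,[0,0,0.002],0],
    [0.0,[0,0,0.0025],0],
    [0.0,[0,0,0.003],0],
    [0.0,[0,0,0.003],0],
    [0.0,[0,0,0.003],0],
    [0.0,[0,0,0.003],0],
    [0.0,[0,0,0.003],0]
  ]
}}

```text
time: 13.35
ee_pos: [636.7, 140.9, 235.4]
orientation: [[-0.982, 0.187, 0.001], [0.187, 0.982, 0.0], [-0.001, 0.0, -1.0]]
ft_force: [1.4, -1.0, 3.4]
grip_width: 15.0
```

```bash
python3 avg.py
```

```text
13.65 [636.5 140.9 235.1] F [ 3.14 -0.5   1.85] [0.74 0.29 0.73] M [-0.041 -0.075  0.027]
```

Emit:
{"name": "move_arm", "arguments": {
  "moves": [
    [0.0,[-0.0004,0,0.0003],0],
    [0.0,[-0.0006,0,0.0006],0],
    [0.0,[-0.0006,0,0.001],0],
    [0.0,[-0.0006,0,0.0012],0],
    [0.0,[-0.0006,0,0.0012],0],
    [0.0,[-0.0006,0,0.0012],0],
    [0.0,[-0.0006,0,0.0012],0],
    [0.0,[-0.0006,0,0.0012],0],
    [0.0,[-0.0006,0,0.0012],0],
    [0.0,[-0.0006,0,0.0012],0]
  ]
}}

```text
time: 14.65
ee_pos: [636.8, 140.8, 233.9]
orientation: [[-0.982, 0.186, -0.0], [0.186, 0.982, -0.0], [0.0, -0.0, -1.0]]
ft_force: [-0.1, 0.5, 0.6]
grip_width: 14.8
```

```bash
python3 avg.py
```

```text
14.95 [636.9 140.8 234. ] F [ 0.45 -0.64 -1.06] [0.71 0.34 0.76] M [-0.108  0.04  -0.018]
```

```bash
python3 - <<'E'
import cv2
from cell import camera
a=camera("side");b=camera("scene")
f=lambda c,k:cv2.resize(cv2.convertScaleAbs(c,alpha=1.6),None,fx=k,fy=k,interpolation=cv2.INTER_CUBIC)
cv2.imwrite("pics/v6.png",cv2.vconcat([f(a[225:285,145:265],6)[:, :400*2][:, :720],cv2.resize(f(b[150:200,230:330],4),(720,240))]))
E
```

```text
(no output)
```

View pics/v6.png

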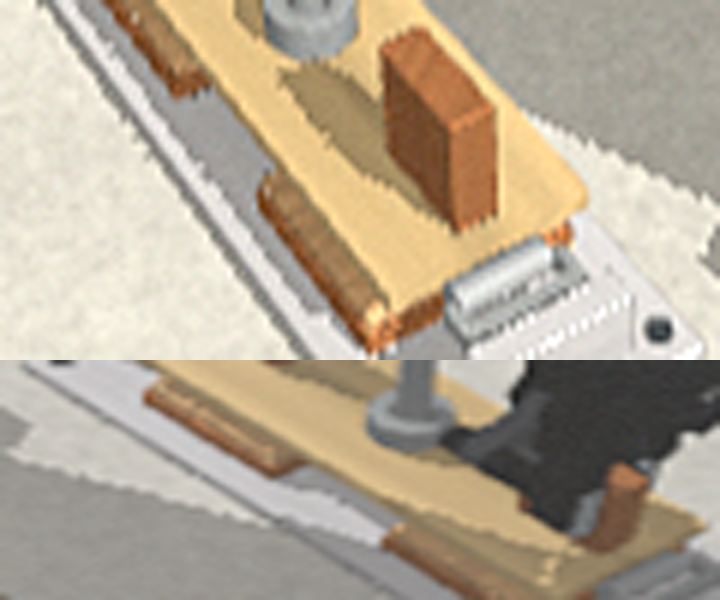

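Emit:
{"name": "move_arm", "arguments": {
  "moves": [
    [0.0,[0,0,0.0005],0],
    [0.0,[0,0,0.001],0],
    [0.0,[0,0,0.0015],0],
    [0.0,[0,0,0.002],0],
    [0.0,[0,0,0.0025],0],
    [0.0,[0,0,0.003],0],
    [0.0,[0,0,0.003],0],
    [0.0,[0,0,0.003],0],
    [0.0,[0,0,0.003],0],
    [0.0,[0,0,0.003],0]
  ]
}}

```text
time: 16.05
ee_pos: [636.9, 140.8, 231.0]
orientation: [[-0.982, 0.186, -0.0], [0.186, 0.982, -0.0], [0.0, -0.0, -1.0]]
ft_force: [-0.7, -0.8, -2.6]
grip_width: 14.7
```

```bash
python3 avg.py
```

```text
16.35 [636.9 140.8 231. ] F [-0.84 -0.44 -2.95] [0.85 0.44 1.19] M [-0.183 -0.171 -0.055]
```

Emit:
{"name": "move_arm", "arguments": {
  "moves": [
    [0.0,[0,0,0.0005],0],
    [0.0,[0,0,0.001],0],
    [0.0,[0,0,0.0015],0],
    [0.0,[0,0.0001,0.002],0],
    [0.0,[0,0.0001,0.0025],0],
    [0.0,[0,0.0002,0.003],0],
    [0.0,[0,0.0002,0.0035],0],
    [0.0,[0,0.0002,0.004],0],
    [0.0,[0,0.0002,0.004],0],
    [0.0,[0,0.0002,0.004],0]
  ]
}}

```text
time: 17.35
ee_pos: [637.0, 140.9, 227.0]
orientation: [[-0.982, 0.187, 0.0], [0.187, 0.982, -0.0], [-0.0, -0.0, -1.0]]
ft_force: [-1.0, -1.2, -3.4]
grip_width: 14.5
```

```bash
python3 avg.py
```

```text
17.65 [637.  140.9 227. ] F [-0.1  -1.76 -2.36] [0.81 0.49 1.06] M [-0.479 -0.269  0.015]
```

Emit:
{"name": "move_arm", "arguments": {
  "moves": [
    [0.0,[0,-0.0003,0],0],
    [0.0,[0,-0.0006,0.0005],0],
    [0.0,[0,-0.0006,0.001],0],
    [0.0,[0,-0.0007,0.0015],0],
    [0.0,[0,-0.0007,0.002],0],
    [0.0,[0,-0.0007,0.0025],0],
    [0.0,[0,-0.0007,0.003],0],
    [0.0,[0,-0.0007,0.003],0],
    [0.0,[0,-0.0007,0.003],0],
    [0.0,[0,-0.0007,0.003],0]
  ]
}}

```text
time: 18.65
ee_pos: [636.8, 140.5, 223.9]
orientation: [[-0.982, 0.186, -0.0], [0.186, 0.982, 0.0], [0.0, 0.0, -1.0]]
ft_force: [-0.7, 1.6, -2.8]
grip_width: 14.5
```

```bash
python3 avg.py
```

```text
18.95 [636.8 140.5 224. ] F [ 0.62  1.14 -4.7 ] [0.93 0.28 1.11] M [ 0.175 -0.554 -0.124]
```

Emit:
{"name": "move_arm", "arguments": {
  "moves": [
    [0.0,[0,0.0002,0.0005],0],
    [0.0,[0,0.0002,0.001],0],
    [0.0,[0,0.0002,0.0015],0],
    [0.0,[0,0.0002,0.002],0],
    [0.0,[0,0.0002,0.0025],0],
    [0.0,[0,0.0002,0.003],0],
    [0.0,[0,0.0002,0.0035],0],
    [0.0,[0,0.0002,0.0035],0],
    [0.0,[0,0.0002,0.0035],0],
    [0.0,[0,0.0002,0.0035],0]
  ]
}}

```text
time: 19.95
ee_pos: [637.1, 140.5, 220.8]
orientation: [[-0.982, 0.187, 0.001], [0.187, 0.982, 0.0], [-0.001, 0.0, -1.0]]
ft_force: [0.5, 1.0, -1.4]
grip_width: 14.6
```

```bash
python3 avg.py
```

```text
20.25 [637.1 140.5 220.7] F [ 1.02  0.67 -1.56] [0.12 0.39 0.5 ] M [-0.039 -0.457 -0.092]
```

Emit:
{"name": "move_arm", "arguments": {
  "moves": [
    [0.0,[0,0,0.0005],0],
    [0.0,[0,0,0.001],0],
    [0.0,[0,0,0.0015],0],
    [0.0,[0,0,0.002],0],
    [0.0,[0,0,0.002],0],
    [0.0,[0,0,0.002],0],
    [0.0,[0,0,0.002],0],
    [0.0,[0,0,0.002],0],
    [0.0,[0,0,0.002],0],
    [0.0,[0,0,0.002],0]
  ]
}}

```text
time: 21.25
ee_pos: [637.2, 140.5, 220.6]
orientation: [[-0.982, 0.187, 0.0], [0.187, 0.982, 0.0], [-0.0, 0.0, -1.0]]
ft_force: [-6.2, -0.2, 15.3]
grip_width: 14.4
```

```bash
python3 avg.py
```

```text
21.55 [637.2 140.5 220.6] F [-5.36 -0.57 15.33] [0.36 0.49 0.47] M [-0.327  0.818 -0.064]
```

Emit:
{"name": "move_arm", "arguments": {
  "moves": [
    [0.0,[0,0,-0.0008],0],
    [0.0,[0,0,-0.0014],0],
    [0.0,[0,0,-0.0014],0],
    [0.0,[0,0,-0.0014],0],
    [0.0,[0,0,-0.0014],0],
    [0.03,[0,0,-0.0014],0],
    [0.03,[0,0,-0.0014],0],
    [0.03,[0,0,-0.0014],0],
    [0.03,[0,0,-0.0014],0],
    [0.03,[0,0,-0.0014],0]
  ],
  "squeeze": 20
}}

```text
time: 22.55
ee_pos: [636.8, 140.5, 219.7]
orientation: [[-0.982, 0.186, -0.0], [0.186, 0.982, -0.0], [0.0, -0.0, -1.0]]
ft_force: [0.1, -0.0, -0.0]
grip_width: 29.9
```

```bash
python3 avg.py
```

```text
22.85 [636.9 140.6 219.9] F [ 0.29 -0.08  0.02] [0.36 0.44 0.62] M [ 0.003  0.001 -0.011]
```

Emit:
{"name": "move_arm", "arguments": {
  "moves": [
    [0.03,[0,0,-0.01],0],
    [0.03,[0,0,-0.03],0],
    [0.03,[0,0,-0.05],0],
    [0.0,[0,0,-0.055],0],
    [0.0,[0,0,-0.055],0],
    [0.0,[0,0,-0.055],0],
    [0.0,[0,0,-0.055],0],
    [0.0,[0,0,-0.052],0],
    [0.0,[0,0,-0.046],0],
    [0.0,[0,0,-0.042],0]
  ]
}}

```text
time: 23.85
ee_pos: [636.6, 140.5, 260.8]
orientation: [[-0.982, 0.186, -0.001], [0.186, 0.982, -0.0], [0.001, -0.001, -1.0]]
ft_force: [0.6, -0.6, -0.3]
grip_width: 0.2
```

Emit:
{"name": "move_arm", "arguments": {
  "moves": [
    [0.0,[0,0,0.001],0],
    [0.0,[0,0,0.002],0],
    [0.0,[0,0,0.003],0],
    [0.0,[0,0,0.004],0],
    [0.0,[0,0,0.005],0],
    [0.0,[0,0,0.006],0],
    [0.0,[0,0,0.006],0],
    [0.0,[0,0,0.006],0],
    [0.0,[0,0,0.006],0],
    [0.0,[0,0,0.006],0]
  ]
}}

```text
time: 24.85
ee_pos: [637.0, 140.6, 256.0]
orientation: [[-0.982, 0.186, 0.0], [0.186, 0.982, 0.0], [-0.0, 0.0, -1.0]]
ft_force: [0.3, 0.3, 0.3]
grip_width: 0.1
```

Emit:
{"name": "move_arm", "arguments": {
  "moves": [
    [0.0,[0,0,0.0003],0],
    [0.0,[0,0,0.0006],0],
    [0.0,[0,0,0.0009],0],
    [0.0,[0,0,0.0012],0],
    [0.0,[0,0,0.0015],0],
    [0.0,[0,0,0.0018],0],
    [0.0,[0,0,0.002],0],
    [0.0,[0,0,0.002],0],
    [0.0,[0,0,0.002],0],
    [0.0,[0,0,0.002],0]
  ]
}}

```text
time: 25.85
ee_pos: [637.0, 140.5, 255.5]
orientation: [[-0.982, 0.187, 0.0], [0.187, 0.982, 0.0], [-0.0, 0.0, -1.0]]
ft_force: [-5.5, -0.9, 13.7]
grip_width: -0.1
```

Emit:
{"name": "move_arm", "arguments": {
  "moves": [
    [0.0,[0,0,-0.02],0],
    [0.0,[0,0,-0.06],0],
    [0.0,[0,0,-0.1],0],
    [0.0,[0.02,0,-0.1],0],
    [0.0,[0.06,0,-0.1],0],
    [0.0,[0.1,0,-0.1],0],
    [0.0,[0.14,0,-0.1],0],
    [0.0,[0.156,0,-0.1],0],
    [0.0,[0.156,0,-0.1],0],
    [0.0,[0.156,0,-0.085],0]
  ]
}}

```text
time: 26.85
ee_pos: [484.9, 170.0, 340.6]
orientation: [[-0.983, 0.186, 0.005], [0.186, 0.983, 0.002], [-0.004, 0.003, -1.0]]
ft_force: [0.4, 0.5, -0.1]
grip_width: 0.2
```

Emit:
{"name": "move_arm", "arguments": {
  "moves": [
    [0.0,[0,0,0.02],0],
    [0.0,[0,0,0.045],0],
    [0.0,[0,0,0.065],0],
    [0.0,[0,0,0.075],0],
    [0.0,[0,0,0.079],0],
    [0.0,[0,0,0.079],0],
    [0.0,[0,0,0.08],0],
    [0.0,[0,0,0.08],0],
    [0.0,[0,0,0.08],0],
    [0.0,[0,0,0.08],0]
  ]
}}

```text
time: 27.85
ee_pos: [483.8, 169.7, 259.3]
orientation: [[-0.982, 0.186, 0.001], [0.186, 0.982, 0.0], [-0.001, 0.0, -1.0]]
ft_force: [0.0, 0.3, -0.7]
grip_width: -0.1
```

Emit:
{"name": "move_arm", "arguments": {
  "moves": [
    [0.0,[0,0,0.0006],0],
    [0.0,[0,0,0.0012],0],
    [0.0,[0,0,0.0018],0],
    [0.0,[0,0,0.0024],0],
    [0.0,[0,0,0.003],0],
    [0.0,[0,0,0.0034],0],
    [0.0,[0,0,0.0038],0],
    [0.0,[0,0,0.0042],0],
    [0.0,[0,0,0.0042],0],
    [0.0,[0,0,0.0042],0]
  ]
}}

```text
time: 28.85
ee_pos: [483.6, 169.6, 255.5]
orientation: [[-0.982, 0.187, -0.0], [0.187, 0.982, 0.0], [0.0, 0.0, -1.0]]
ft_force: [-2.7, -1.2, 10.3]
grip_width: -0.3
```

Emit:
{"name": "move_arm", "arguments": {
  "moves": [
    [0.0,[0,0,-0.02],0],
    [0.0,[0,0,-0.06],0],
    [0.0,[0,0,-0.1],0],
    [0.0,[0,0.0,-0.14],0],
    [0.0,[0,0.03,-0.14],0],
    [0.0,[0,0.07,-0.14],0],
    [0.0,[0,0.11,-0.14],0],
    [0.0,[0,0.15,-0.14],0],
    [0.0,[0,0.17,-0.14],0],
    [0.0,[0,0.17,-0.14],0]
  ]
}}

```text
time: 29.85
ee_pos: [514.5, 340.4, 394.2]
orientation: [[-0.983, 0.182, -0.0], [0.182, 0.983, 0.002], [0.001, 0.002, -1.0]]
ft_force: [-0.2, -0.1, -0.3]
grip_width: -0.6
```

```bash
python3 - <<'E'
import cv2
from cell import camera
from h import *
a=camera("side");b=camera("scene")
f=lambda c,k:cv2.resize(cv2.convertScaleAbs(c,alpha=1.6),None,fx=k,fy=k,interpolation=cv2.INTER_CUBIC)
cv2.imwrite("pics/v7.png",cv2.hconcat([f(a[180:310,140:270],3),f(b[115:245,230:360],3)]))
from cell import readout;print(readout.sense()["time"],readout.sense()["ft_force"])
E
```

```text
29.95 [-0.2945029  -0.61321624  0.03914023]
```

View pics/v7.png

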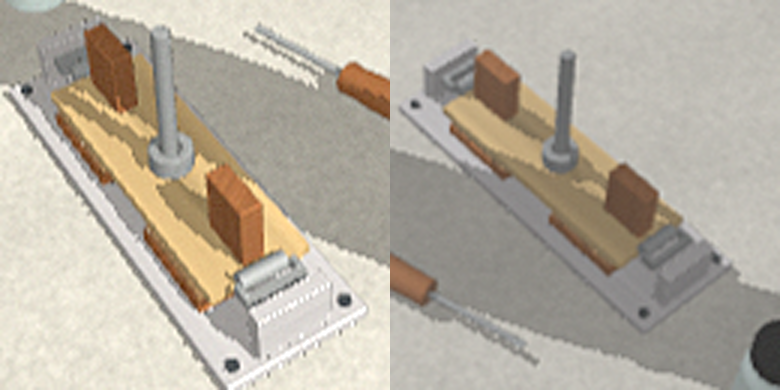

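The picture shows the board lying flat on both packs, rollers over both its ends, the rod through the bushing, and the gripper clear. Handing in.

```bash
python3 -c "
from cell import ticket
print(ticket.finish_job())"
```

```text
the job is handed in; nothing more can be done
None
```

The board is seated on the press, and I handed the job in at about 30 s on the robot's clock. I took it by its far grip block and lowered it level over the leaning rod. I brought it back over the seat on the way down, correcting by the force readings.

- **Snapping home:** I kept hold while the board went past both rollers and down onto the packs, rather than stopping on the rollers, releasing it and pressing. After releasing it, I pressed each grip block's top with the closed fingers.
- **Forces:** Sideways readings on the way down stayed around 3 N. Seating the board read about 15 N upward, or roughly 18 N with the board's weight added. The later presses read about 14 N and 10 N. These are readings at the ends of moves, so a brief peak in between could have been higher.
- **Last checks:** Both blocks stopped solidly at the same height, about 82.5 mm above the table (82 mm expected when home). The final side and scene pictures show the board flat on both packs, with a roller over each end and the gripper clear.
- **What did not agree:** The board's height on the rollers was uncertain by about 3 mm, because the grip height measured at pickup differed from the commanded one by that much. I therefore went by force there, and the heights at the end agreed.

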